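# Switch on the counter sockets under the push-latch cover

### The arm

A 7-joint arm with a two-finger parallel gripper is mounted at the origin on the work surface. World frame = base frame: x ahead of the robot, y to its left, z up, the work surface at z = 0. Lengths are in m, angles in rad, forces in N, time in s.
With the tool pointing down it reaches from about 0.425 to 0.875 m from the base axis. Payload 4.7 kg.
Tool frame: the origin (TCP) lies where the fingers leave the gripper's body, on its centre line; the fingertips stand 70 mm ahead of it and the grasp point (between the pads) lies 51 mm ahead of it; z points along the fingers, y is the line along which they close (so a half turn about z gives the same grasp; the last joint's range is limited). The gripper opens to 87 mm and grips with 3 to 60 N. Pads are 19 mm wide; open, the fingers measure 117 mm over their backs; the gripper's body (75 mm by 190 mm) begins 51 mm behind the grasp point.
Start: joints at [-1.233, 0.321, -0.07, 1.45, 0.023, 1.371, -0.057], TCP at [0.207, 0.616, 0.292] pointing down, gripper open.
Joint ranges: [-2.86, 2.86], [-0.3, 2.09], [-1.38, 1.24], [0.06, 2.45], [-1.56, 4.7], [0.09, 2.05], [-2.69, 2.69]. Speed limits (rad/s): [2.57, 2.57, 3.14, 3.14, 3.14, 3.14, 3.14].

### API

Orientations are given as a rotation vector (axis times angle).
In Python, from bench import get_state, get_image, get_calibration, close_job gives the robot as it stands.
- The arm moves only by the tool send_rows, never from a script. Its argument "rows" is a list of rows, each an object of numbers: "hand": the finger opening in mm, from 0 to 87; "x", "y", "z": the shift along the world's x, y, z in mm; "roll": the turn about the world's z in degrees. A call has 1 to 10 rows; each row shifts and turns the commanded pose from where the row before left it; what a row does not reach is not made up. A row lasts 1/10 s, in which the tool goes at most 50 mm and 8.59 degrees, less where a joint would pass 70% of its speed; a pose out of reach is approached as far as the arm can. A call is refused whole if a number of a shift passes 50 or a number of a turn 8.59, either way. A call with a gripper value outside its range is refused whole. The fingers move at their own pace and stop on an object; "force" is the grip in N (left out, the last holds). Time passes only in rows, so rows that do not move let the fingers close. It gives the time, the measured TCP pose, the force, the opening and the grip force at its end, in the units of the state.
- get_state(): the state, without advancing time (a new reading comes with each control period).
- get_image(name): name is "scene" or "side" or "wrist"; returns the picture (384x512x3 uint8, blue, green, red); there is no depth.
- get_calibration(name): a dict with "mtx" (3x3 intrinsics, pixels), "D" ([k1, k2, p1, p2, k3] as OpenCV has them; the pictures are not rectified), "world_from_camera" (4x4, takes a point from camera to world coordinates). Camera axes: x right, y down, z forward; pixel columns grow to the right and rows downward; lengths in m; the calibration is good to about 2 mm. A picture is of the moment at which its call begins: read the wrist's pose just before it. get_calibration takes no time and is no camera call; for the wrist camera it gives the pose at the moment of the call.
- close_job(): hands the job in; it is judged then, once.
The state is a dict: "time": time; "joint_positions": joint angles; "qd": joint speeds; "joint_torque": joint torques, N m; "position": TCP position; "tool_rot": TCP orientation; "ft_force": force on the tool from outside, world axes, zero at the start; "torque": the same for the moment, N m; "grip_width": opening from 0.0 (shut) to 1.0 (fully open); "grip_force": force on a finger pad.
Only numpy, scipy, OpenCV 4.12 (cv2) and the standard library are available. Lean on these libraries where they do the work, as an engineer would, in place of code of your own. Each camera call takes 0.05 s, during which the arm holds its last target. There are 200 camera calls.

### The job

The socket box on the counter has a push-latch cover: press its free edge in fully and let go so that it pops open, then press the wide switch inside until its near end is fully down, leaving the narrow switch as it is. Finally press the cover down again, fully in, until it latches and stays shut. Only touch and press: do not bend the cover back past where it stops, and leave the rolling pin, bowl, ramekin and fork where they are.

Things in the scene. Friction and masses are not known exactly. Their poses are not given: they have to be found in the camera images.
- socket_box: Fixed grey box, 170 (x) by 160 (y) by 80 mm high, walls 8 mm thick. Origin: centre of its underside. Its -x side is its near side, turned to the robot (yaw up to 0.5 rad); +y is its left. Inside, on a black floor 42 mm above the counter: two round sockets on the far half; on the near half two white paddle switches, a wide one left, a narrow one right. An aluminium push-latch cover closes the top.
- cover (a joint): Cover angle (rad) about its far edge: 0 latched, flush with the rim; -0.064 pressed fully in (free edge 10 mm below the rim), a firm stop; 1.2 popped open, a stop. Pressed beyond -0.055 and let go, it changes state: from latched it springs up to 1.2 in about 1 s; from open, pushed shut by its outer face, it stays at 0. Pressed only part-way it may not change state. Its spring pushes back with 1.5 to 3 N.
- cover_hinge (a point): Point on the cover's hinge line, mid width, near the box's far (+x) wall: 76 mm beyond the box's centre, at rim height 80 mm; fixed, axes as the box's. The cover turns about its y axis.
- cover_press (a point): The place to press: round mark (26 mm) on the cover's outer (top) face, mid width, 122 mm from the hinge line, 30 mm from the free edge. Turns with the cover: z is the outer face's normal, -x runs from hinge to free edge. The cover is a plate 152 mm long, 142 mm wide, 6 mm thick, its hinge line in its outer face.
- cover_edge (a point): Middle of the cover's free edge, in the outer face, 152 mm from the hinge line.
- wide_switch (a joint): Angle (rad) of the wide white paddle switch (40 mm along the box's y, 50 mm along its x), rocking about its middle: 0 off, near end raised; 0.32 on, near end fully down. It stays where it is left; pushing its near end down takes about 2 N.
- wide_switch_near (a point): Point to press on top of the wide switch, 20 mm from its pivot towards its near end, 28 mm left of the box's middle and 48 mm nearer than the box's centre. When off it is about 58 mm above the counter (22 mm below the rim), about 6 mm lower when on.
- narrow_switch (a joint): Angle (rad) of the narrow paddle switch (20 mm wide, 50 mm long), 26 mm right of the box's middle: 0 = off, as it starts and must stay.
- rolling_pin: Clear acrylic rolling pin, 360 mm long, 44 mm thick, lying on the counter beyond the box. Origin: under its middle; x along it.
- lidded_bowl: White plastic bowl with snap lid, 138 mm across, 77 mm high. Origin: centre of its underside.
- ramekin: White ceramic ramekin, 90 mm across, 46 mm high. Origin: centre of its underside.
- fork: Steel fork, 200 mm long, 4 mm thick, lying flat. Origin: under its middle; x towards the tines.

How it is judged:
On the way, in this order (a step that is already met when the one before it is completed fails the run):
1. the cover is pressed in (value of joint cover below -0.04 rad).
2. the cover has popped open (value of joint cover above 1 rad), for 0.2 s.
3. the wide switch is pressed on, near end down (value of joint wide_switch above 0.26 rad), for 0.1 s.
4. the cover is pushed shut again (value of joint cover below 0.015 rad).
At the end, for the whole second after the job is handed in: The cover is latched shut by itself (angle within 0.015 rad of 0), the wide switch is on (at least 0.26 of 0.32 rad), the narrow switch is still off (under 0.06 rad), and the rolling pin, bowl, ramekin and fork are within 30 mm of where they started (value of joint cover between -0.015 and 0.015 rad and value of joint wide_switch above 0.26 rad and value of joint narrow_switch below 0.06 rad and distance of each of rolling_pin, lidded_bowl, ramekin, fork from where it was at the start of the episode below 0.03 m); the robot touches nothing.
It fails at once if the narrow switch was pressed (value of joint narrow_switch above 0.16 rad).
It fails at once if the cover was bent back past its stop (value of joint cover above 1.27 rad).
It fails at once if a bystander was lifted, carried or pushed away (distance of any of rolling_pin, lidded_bowl, ramekin, fork from where it was at the start of the episode above 0.04 m or height (world z) of any of rolling_pin, lidded_bowl, ramekin, fork above 0.02 m).
It also fails if it takes over 51 s, if anything falls off the work surface, if the arm or the gripper's body presses on something with over 40 N, if the wrist force passes 120 N, or if a joint passes its speed limit or range.

## Working session

There is one attempt and no reset: what is moved stays moved. The work goes in short steps, Python scripts to look and compute and a tool call to move; the robot and the scene stay as the last step left them, time stands still between calls to the robot, and variables do not carry over. Pictures are saved under pics/ and viewed, at most 10 in all, crops included, and the job is handed in when it is done.

Besides the shell and the picture viewer there is one more tool, called after "Request:" as a command line: name --argument value ..., lists and objects as JSON in quotes. send_rows: Moves the arm, as the interface text tells. Its arguments: {"type":"object","properties":{"rows":{"type":"array","items":{"type":"object","properties":{"hand":{"type":"number"},"x":{"type":"number"},"y":{"type":"number"},"z":{"type":"number"},"roll":{"type":"number"}}}},"force":{"type":"number"}},"required":["rows"]}

```bash
mkdir -p pics
python3 - <<'E'
from bench import *
import cv2
s=get_state();print(s['time'],s['position'],s['tool_rot'])
a=get_image('scene');b=get_image('side')
cv2.imwrite('pics/a.png',a);cv2.imwrite('pics/b.png',b)
for n in('scene','side'):
  c=get_calibration(n);print(c)
E
```

```text
0.0 [0.20670667 0.61580548 0.29114246] [-5.06308656e-01 -3.10031687e+00  3.02375757e-03]
{'mtx': array([[419.06848892,   0.        , 250.72466388],
       [  0.        , 419.06848892, 189.25184637],
       [  0.        ,   0.        ,   1.        ]]), 'D': array([0.01522, 0.     , 0.     , 0.     , 0.     ]), 'world_from_camera': array([[-0.52177492,  0.67504331, -0.52160087,  1.34834609],
       [ 0.85306045,  0.40840405, -0.3247984 ,  0.4455344 ],
       [-0.00622908, -0.61442873, -0.78894774,  1.20805168],
       [ 0.        ,  0.        ,  0.        ,  1.        ]])}
{'mtx': array([[425.2192494 ,   0.        , 255.33019637],
       [  0.        , 425.2192494 , 194.63807878],
       [  0.        ,   0.        ,   1.        ]]), 'D': array([-0.01466341,  0.        ,  0.        ,  0.        ,  0.        ]), 'world_from_camera': array([[ 7.78634891e-01, -3.07858791e-01,  5.46763817e-01,
        -1.37214576e-01],
       [-6.27477227e-01, -3.81753259e-01,  6.78628602e-01,
        -8.99340526e-01],
       [-1.92912147e-04, -8.71485751e-01, -4.90420787e-01,
         7.51351869e-01],
       [ 0.00000000e+00,  0.00000000e+00,  0.00000000e+00,
         1.00000000e+00]])}
```

View pics/a.png

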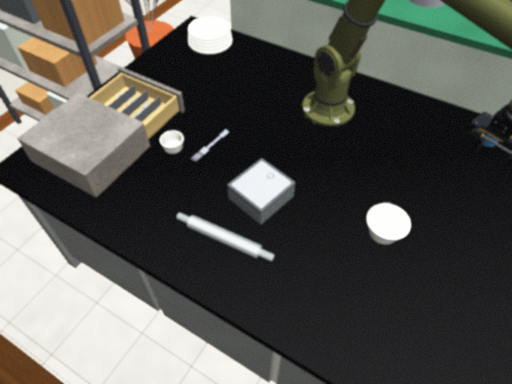

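View pics/b.png

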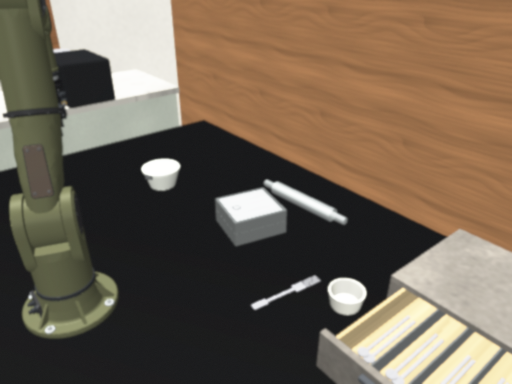

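The scene view has the box at about (262,190) with the press mark at about (270,176). In the side view the box is at about (250,215). I'll crop both for accurate corners.

Run:
```python
import cv2,numpy as np
a=cv2.imread('pics/a.png')[150:230,215:310];b=cv2.imread('pics/b.png')[180:250,205:300]
f=lambda i:cv2.resize(i,None,fx=6,fy=6,interpolation=cv2.INTER_CUBIC)
A=f(a);B=f(b)
cv2.imwrite('pics/c.png',A);cv2.imwrite('pics/d.png',B)
```

```text
(no output)
```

View pics/c.png

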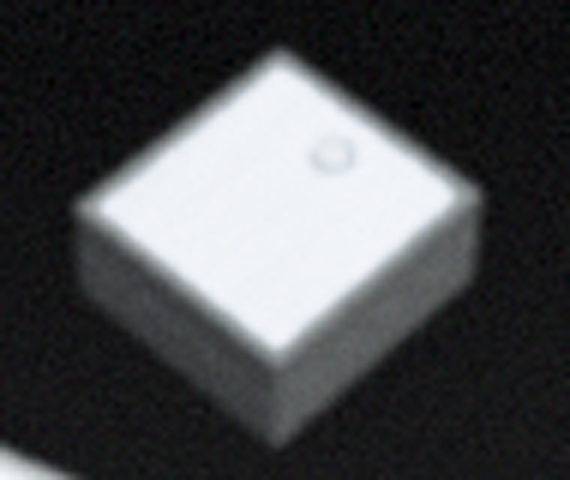

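View pics/d.png

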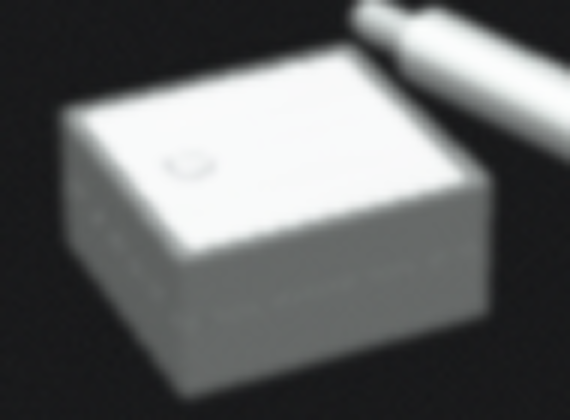

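```bash
cat > h.py <<'E'
import numpy as np,cv2
from bench import *
from scipy.optimize import least_squares
def proj(P,c):
    T=np.linalg.inv(c['world_from_camera'])
    return cv2.projectPoints(np.array(P,float),cv2.Rodrigues(T[:3,:3])[0],T[:3,3],c['mtx'],c['D'])[0][:,0]
E
python3 - <<'E'
from h import *
NR,NL,FL,FR=[-85,-80],[-85,80],[85,80],[85,-80]
S=[(NR,80,280,45),(FR,80,75,208),(FL,80,277,360),(NL,80,483,192),(FR,0,80,290),(FL,0,277,447),(NL,0,475,275),([-46,0],80,333,155)]
D=[(NL,80,63,110),(FL,80,350,42),(FR,80,492,182),(NR,80,187,256),(NL,0,68,240),(NR,0,187,398),(FR,0,488,315),([-46,0],80,189,164)]
cs=get_calibration('scene'),get_calibration('side')
def res(p,parts=(0,1)):
    x,y,t=p;R=np.array([[np.cos(t),-np.sin(t)],[np.sin(t),np.cos(t)]]);o=[]
    for i in parts:
        L,(u,v)=((S,(215,150)),(D,(205,180)))[i]
        P=[[*(R@np.array(q[0])/1e3+[x,y]),q[1]/1e3] for q in L]
        o.append((proj(P,cs[i])-[[(q[2]+.5)/6-.5+u,(q[3]+.5)/6-.5+v] for q in L]).ravel())
    return np.concatenate(o)
for pt in((0,1),(0,),(1,)):
    r=least_squares(res,[.6,.0,0],kwargs={'parts':pt});print(r.x,np.abs(r.fun).max(),np.round(r.fun,1))
    if len(pt)==2:
        x,y,t=r.x;R=np.array([[np.cos(t),-np.sin(t)],[np.sin(t),np.cos(t)]])
        for n,q in dict(press=(-46,0),edge=(-76,0),sw=(-48,28),hinge=(76,0)).items():print(n,R@np.array(q)/1e3+[x,y])
s=get_state();print(s['time'],s['position'],cv2.Rodrigues(s['tool_rot'])[0])
E
```

```text
[ 0.56118356 -0.00406676 -0.22337212] 1.0843060703551828 [-0.5  0.7 -0.3 -0.1 -0.2  1.1 -0.7  0.1  0.   0.2 -0.5 -0.  -1.1  0.2
 -0.4  0.1 -0.5  0.3 -0.6  0.5 -0.3 -0.4 -0.9  0.8 -0.2 -0.1 -0.3 -0.2
 -0.6 -0.7 -0.1  0.2]
press [0.51632639 0.00612313]
edge [0.48707171 0.0127687 ]
sw [0.52057861 0.03387053]
hinge [ 0.63529542 -0.02090222]
[ 0.55934497 -0.00326473 -0.22532726] 0.7785763360243152 [-0.   0.5  0.2 -0.4  0.2  0.8 -0.3 -0.2  0.5 -0.2 -0.1 -0.3 -0.6 -0.
  0.1 -0.1]
[ 0.5624236  -0.00481548 -0.22695347] 0.7695521645309782 [-0.   0.2 -0.   0.4  0.1 -0.3 -0.6  0.8  0.3 -0.2  0.1 -0.3 -0.2 -0.6
  0.4  0.2]
0.1 [0.20670296 0.61586555 0.29124934] [[-9.48058388e-01  3.18096068e-01 -4.29731520e-04]
 [ 3.18096332e-01  9.48056895e-01 -1.68751458e-03]
 [-1.29381822e-04 -1.73655837e-03 -9.99998484e-01]]
```

The fit agrees between both cameras to about 2 mm: box at (0.561, -0.004), yaw -0.225. I'll close the hand and move over the press mark.

Request:
send_rows --rows '[{"hand": 0,"x": 15.5,"y": -30.5,"roll": 0.6},{"hand": 0,"x": 15.5,"y": -30.5,"roll": 0.6},{"hand": 0,"x": 15.5,"y": -30.5,"roll": 0.6},{"hand": 0,"x": 15.5,"y": -30.5,"roll": 0.6},{"hand": 0,"x": 15.5,"y": -30.5,"roll": 0.6},{"hand": 0,"x": 15.5,"y": -30.5,"roll": 0.6},{"hand": 0,"x": 15.5,"y": -30.5,"roll": 0.5},{"hand": 0,"x": 15.5,"y": -30.5,"roll": 0.5},{"hand": 0,"x": 15.5,"y": -30.5,"roll": 0.5},{"hand": 0,"x": 15.5,"y": -30.5,"roll": 0.5}]'

```text
schema error: expected keys hand, x, y, z, roll
```

Request:
send_rows --rows '[{"hand": 0,"x": 15.5,"y": -30.5},{"hand": 0,"x": 15.5,"y": -30.5},{"hand": 0,"x": 15.5,"y": -30.5},{"hand": 0,"x": 15.5,"y": -30.5},{"hand": 0,"x": 15.5,"y": -30.5},{"hand": 0,"x": 15.5,"y": -30.5},{"hand": 0,"x": 15.5,"y": -30.5},{"hand": 0,"x": 15.5,"y": -30.5},{"hand": 0,"x": 15.5,"y": -30.5},{"hand": 0,"x": 15.5,"y": -30.5}]'

```text
schema error: expected keys hand, x, y, z, roll
```

Request:
send_rows --rows '[{"hand": 0},{"hand": 0},{"hand": 0}]'

```text
schema error: expected keys hand, x, y, z, roll
```

Run:
```python
from h import *
s=get_state();R=cv2.Rodrigues(s['tool_rot'])[0]
print(s['time'],s['position'],s['ft_force'],s['grip_width'],np.degrees(np.arctan2(R[1,1],R[0,1])),R[2])
c=get_calibration('wrist');W=c['world_from_camera'];print('cam in tool',R.T@(W[:3,3]-s['position']))
i=get_image('wrist')
print(proj([[.5163,.0061,.08]],c))
cv2.imwrite('pics/w.png',i)
```

```text
0.1 [0.20670296 0.61586555 0.29124934] [-0.11155252 -0.44056025 -0.92215036] 1.000227843795591 71.45214887736165 [-1.29381822e-04 -1.73655837e-03 -9.99998484e-01]
cam in tool [ 7.54526741e-02 -9.69423276e-05 -9.25022483e-02]
[[-12.56297456 451.47685785]]
```

View pics/w.png

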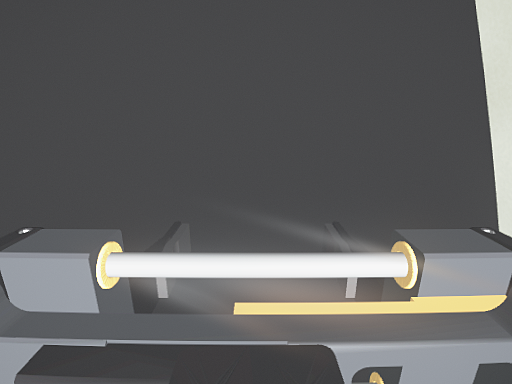

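The wrist view shows only the bare counter and the gripper, because the moves were refused. Rows need all five keys, so I'm resending them in full.

Request:
send_rows --rows '[{"hand": 0,"x": 15.5,"y": -30.5,"z": 0,"roll": 0.6},{"hand": 0,"x": 15.5,"y": -30.5,"z": 0,"roll": 0.6},{"hand": 0,"x": 15.5,"y": -30.5,"z": 0,"roll": 0.6},{"hand": 0,"x": 15.5,"y": -30.5,"z": 0,"roll": 0.6},{"hand": 0,"x": 15.5,"y": -30.5,"z": 0,"roll": 0.6},{"hand": 0,"x": 15.5,"y": -30.5,"z": 0,"roll": 0.6},{"hand": 0,"x": 15.5,"y": -30.5,"z": 0,"roll": 0.5},{"hand": 0,"x": 15.5,"y": -30.5,"z": 0,"roll": 0.5},{"hand": 0,"x": 15.5,"y": -30.5,"z": 0,"roll": 0.5},{"hand": 0,"x": 15.5,"y": -30.5,"z": 0,"roll": 0.5}]'

```text
time: 1.15
position: [0.3622, 0.3098, 0.2921]
tool_rot: [-0.354, -3.122, -0.0]
ft_force: [0.9, -0.1, 0.3]
grip_width: 0.174
grip_force: 0.0
```

Request:
send_rows --rows '[{"hand": 0,"x": 15.5,"y": -30.5,"z": 0,"roll": 0},{"hand": 0,"x": 15.5,"y": -30.5,"z": 0,"roll": 0},{"hand": 0,"x": 15.5,"y": -30.5,"z": 0,"roll": 0},{"hand": 0,"x": 15.5,"y": -30.5,"z": 0,"roll": 0},{"hand": 0,"x": 15.5,"y": -30.5,"z": 0,"roll": 0},{"hand": 0,"x": 15.5,"y": -30.5,"z": 0,"roll": 0},{"hand": 0,"x": 15.5,"y": -30.5,"z": 0,"roll": 0},{"hand": 0,"x": 15.5,"y": -30.5,"z": 0,"roll": 0},{"hand": 0,"x": 0,"y": 0,"z": 0,"roll": 0},{"hand": 0,"x": 0,"y": 0,"z": 0,"roll": 0}]'

```text
time: 2.15
position: [0.4858, 0.0668, 0.292]
tool_rot: [-0.357, -3.121, -0.001]
ft_force: [-0.1, -0.2, 0.2]
grip_width: 0.003
grip_force: 0.0
```

Run:
```python
from h import *
s=get_state();R=cv2.Rodrigues(s['tool_rot'])[0]
print(s['time'],s['position'],s['ft_force'],s['grip_width'],np.degrees(np.arctan2(R[1,1],R[0,1])),R[2])
c=get_calibration('wrist')
i=get_image('wrist')
print(proj([[.5163,.0061,.08]],c))
cv2.imwrite('pics/w2.png',i)
```

```text
2.15 [0.48575127 0.06677433 0.29203623] [-0.11809978 -0.23178264  0.23748759] 0.0030750704228151744 76.93613318671879 [ 6.72061361e-04  2.46153657e-04 -9.99999744e-01]
[[212.82793713 220.36525834]]
```

View pics/w2.png

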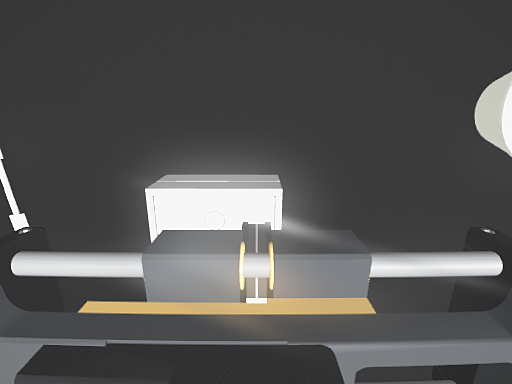

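The mark shows at (214,219) and projects to (213,220), so the box pose is confirmed. Next I'll check where the bystanders are.

Run:
```python
from h import *
c=get_calibration('scene');W=c['world_from_camera']
for n,u,v,z in(('bowl',388,215,.077),('pin1',180,216,.022),('pin2',271,256,.022),('ram',172,137,.046),('fork',210,145,0)):
    q=np.r_[cv2.undistortPoints(np.float64([[[u,v]]]),c['mtx'],c['D'])[0,0],1];d=W[:3,:3]@q
    print(n,W[:3,3]+d*(z-W[2,3])/d[2])
```

```text
bowl [0.4600356  0.41717385 0.077     ]
pin1 [ 0.78833987 -0.18921062  0.022     ]
pin2 [0.76090289 0.15336307 0.022     ]
ram [ 0.51873119 -0.42990927  0.046     ]
fork [ 0.44304344 -0.30717371  0.        ]
```

Request:
send_rows --rows '[{"hand": 0,"x": 15,"y": -30,"z": -20,"roll": 0},{"hand": 0,"x": 15.5,"y": -30.7,"z": -30,"roll": 0},{"hand": 0,"x": 0,"y": 0,"z": -40,"roll": 0},{"hand": 0,"x": 0,"y": 0,"z": -30,"roll": 0},{"hand": 0,"x": 0,"y": 0,"z": -10,"roll": 0},{"hand": 0,"x": 0,"y": 0,"z": 0,"roll": 0},{"hand": 0,"x": 0,"y": 0,"z": 0,"roll": 0}]'

```text
time: 2.9
position: [0.5171, 0.0075, 0.1636]
tool_rot: [0.352, 3.12, 0.001]
ft_force: [0.4, 0.5, 0.3]
grip_width: 0.007
grip_force: 0.0
```

Request:
send_rows --rows '[{"hand": 0,"x": 0,"y": 0,"z": -8,"roll": 0},{"hand": 0,"x": 0,"y": 0,"z": -5,"roll": 0},{"hand": 0,"x": 0,"y": 0,"z": -4,"roll": 0},{"hand": 0,"x": 0,"y": 0,"z": -3,"roll": 0},{"hand": 0,"x": 0,"y": 0,"z": -1,"roll": 0},{"hand": 0,"x": 0,"y": 0,"z": 0,"roll": 0},{"hand": 0,"x": 0,"y": 0,"z": 0,"roll": 0}]'

```text
time: 3.6
position: [0.5173, 0.0068, 0.1426]
tool_rot: [0.354, 3.12, 0.002]
ft_force: [-1.3, 1.1, 7.9]
grip_width: 0.005
grip_force: 4.0
```

Request:
send_rows --rows '[{"hand": 0,"x": 0,"y": 0,"z": -2,"roll": 0},{"hand": 0,"x": 0,"y": 0,"z": 0,"roll": 0}]'

```text
time: 3.8
position: [0.5174, 0.0068, 0.1423]
tool_rot: [0.354, 3.12, 0.003]
ft_force: [-5.5, 0.5, 20.1]
grip_width: 0.006
grip_force: 10.2
```

That's the firm stop. I'll release quickly, up and toward the robot.

Request:
send_rows --rows '[{"hand": 0,"x": 0,"y": 0,"z": 40,"roll": 0},{"hand": 0,"x": -20,"y": 4,"z": 40,"roll": 0},{"hand": 0,"x": -30,"y": 7,"z": 38,"roll": 0},{"hand": 0,"x": -10,"y": 2,"z": 40,"roll": 0},{"hand": 0,"x": 0,"y": 0,"z": 0,"roll": 0},{"hand": 0,"x": 0,"y": 0,"z": 0,"roll": 0},{"hand": 0,"x": 0,"y": 0,"z": 0,"roll": 0},{"hand": 0,"x": 0,"y": 0,"z": 0,"roll": 0},{"hand": 0,"x": 0,"y": 0,"z": 0,"roll": 0},{"hand": 0,"x": 0,"y": 0,"z": 0,"roll": 0}]'

```text
time: 4.8
position: [0.4562, 0.0194, 0.2965]
tool_rot: [-0.355, -3.12, 0.002]
ft_force: [1.0, -0.3, 0.6]
grip_width: 0.006
grip_force: 0.0
```

Request:
send_rows --rows '[{"hand": 0,"x": 0,"y": 0,"z": 0,"roll": 0},{"hand": 0,"x": 0,"y": 0,"z": 0,"roll": 0},{"hand": 0,"x": 0,"y": 0,"z": 0,"roll": 0},{"hand": 0,"x": 0,"y": 0,"z": 0,"roll": 0},{"hand": 0,"x": 0,"y": 0,"z": 0,"roll": 0}]'

```text
time: 5.3
position: [0.4564, 0.0195, 0.2973]
tool_rot: [0.354, 3.121, 0.0]
ft_force: [-0.4, -0.7, 0.0]
grip_width: 0.006
grip_force: 0.0
```

Run:
```python
from h import *
s=get_state();print(s['position'])
a=get_image('scene')[110:230,200:330];b=get_image('side')[110:250,180:310]
cv2.imwrite('pics/e.png',np.hstack([cv2.resize(a,(400,369)),cv2.resize(b,(400,369))]))
```

```text
[0.45636313 0.01953512 0.29734626]
```

View pics/e.png

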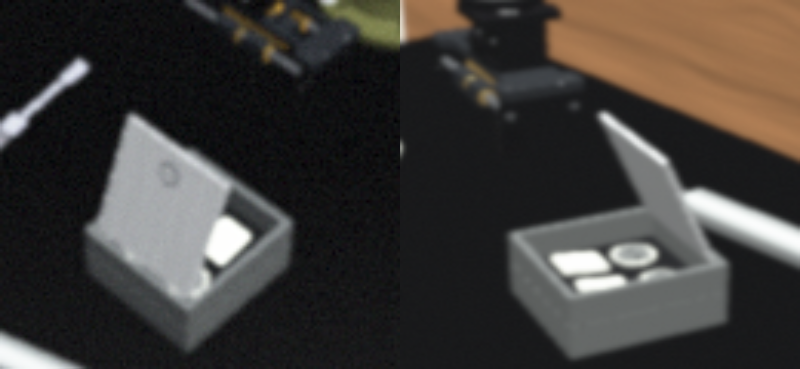

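The cover stands open, with the wide switch showing in the left of the box near half. I'll go over it and down.

Request:
send_rows --rows '[{"hand": 0,"x": 31,"y": 7.5,"z": 0,"roll": 0},{"hand": 0,"x": 31,"y": 7.3,"z": 0,"roll": 0},{"hand": 0,"x": 0,"y": 0,"z": -30,"roll": 0},{"hand": 0,"x": 0,"y": 0,"z": -40,"roll": 0},{"hand": 0,"x": 0,"y": 0,"z": -40,"roll": 0},{"hand": 0,"x": 0,"y": 0,"z": -30,"roll": 0},{"hand": 0,"x": 0,"y": 0,"z": -20,"roll": 0},{"hand": 0,"x": 0,"y": 0,"z": 0,"roll": 0},{"hand": 0,"x": 0,"y": 0,"z": 0,"roll": 0}]'

```text
time: 6.3
position: [0.5186, 0.0343, 0.1377]
tool_rot: [0.354, 3.121, -0.0]
ft_force: [1.9, 0.0, 0.9]
grip_width: 0.003
grip_force: 0.0
```

Request:
send_rows --rows '[{"hand": 0,"x": 0,"y": 0,"z": -6,"roll": 0},{"hand": 0,"x": 0,"y": 0,"z": -4,"roll": 0},{"hand": 0,"x": 0,"y": 0,"z": -4,"roll": 0},{"hand": 0,"x": 0,"y": 0,"z": -2,"roll": 0},{"hand": 0,"x": 0,"y": 0,"z": -1,"roll": 0},{"hand": 0,"x": 0,"y": 0,"z": 0,"roll": 0},{"hand": 0,"x": 0,"y": 0,"z": 0,"roll": 0}]'

```text
time: 7.0
position: [0.5182, 0.0348, 0.1224]
tool_rot: [-0.354, -3.12, -0.003]
ft_force: [-7.6, 0.8, 18.1]
grip_width: 0.005
grip_force: 9.4
```

Hard stop reached at 18 N, at the expected height. I'll lift straight up and verify.

Request:
send_rows --rows '[{"hand": 0,"x": 0,"y": 0,"z": 30,"roll": 0},{"hand": 0,"x": 0,"y": 0,"z": 48,"roll": 0},{"hand": 0,"x": 0,"y": 0,"z": 48,"roll": 0},{"hand": 0,"x": 0,"y": 0,"z": 48,"roll": 0},{"hand": 0,"x": 0,"y": 0,"z": 46,"roll": 0},{"hand": 0,"x": 0,"y": 0,"z": 0,"roll": 0},{"hand": 0,"x": 0,"y": 0,"z": 0,"roll": 0}]'

```text
time: 7.7
position: [0.5189, 0.0342, 0.3412]
tool_rot: [0.354, 3.119, 0.002]
ft_force: [-1.0, -0.3, -0.6]
grip_width: 0.006
grip_force: 0.0
```

Run:
```python
from h import *
s=get_state();print(s['position'])
a=get_image('scene')[110:230,200:330];b=get_image('side')[170:260,200:310]
cv2.imwrite('pics/f.png',np.hstack([cv2.resize(a,(300,300)),cv2.resize(b,(480,300),interpolation=2)]))
```

```text
[0.51886418 0.03424461 0.34122736]
```

View pics/f.png

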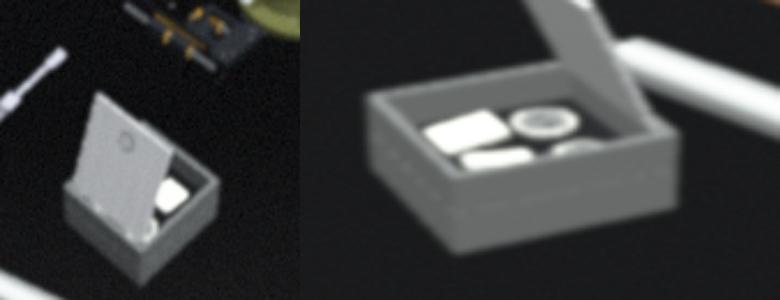

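The wide paddle's far end is now raised (side view, about (475,130)) and the narrow one is unchanged. Now I'll cross over the open cover and come down behind it.

Request:
send_rows --rows '[{"hand": 0,"x": 30,"y": -14,"z": 0,"roll": 0},{"hand": 0,"x": 30,"y": -14,"z": 0,"roll": 0},{"hand": 0,"x": 30,"y": -14,"z": 0,"roll": 0},{"hand": 0,"x": 30,"y": -13,"z": 0,"roll": 0},{"hand": 0,"x": 0,"y": 0,"z": 0,"roll": 0},{"hand": 0,"x": 0,"y": 0,"z": -26,"roll": 0},{"hand": 0,"x": 0,"y": 0,"z": -30,"roll": 0},{"hand": 0,"x": 0,"y": 0,"z": -20,"roll": 0},{"hand": 0,"x": 0,"y": 0,"z": 0,"roll": 0},{"hand": 0,"x": 0,"y": 0,"z": 0,"roll": 0}]'

```text
time: 8.8
position: [0.6376, -0.0204, 0.2638]
tool_rot: [-0.354, -3.12, 0.0]
ft_force: [1.2, -0.1, -0.1]
grip_width: 0.005
grip_force: 0.0
```

Request:
send_rows --rows '[{"hand": 0,"x": -15.6,"y": 3.5,"z": 3,"roll": 0},{"hand": 0,"x": -15.6,"y": 3.6,"z": 2,"roll": 0},{"hand": 0,"x": -14.5,"y": 3.3,"z": -5,"roll": 0},{"hand": 0,"x": -14.5,"y": 3.3,"z": -6,"roll": 0},{"hand": 0,"x": -10.5,"y": 2.4,"z": -7.5,"roll": 0},{"hand": 0,"x": -9,"y": 2.1,"z": -8.5,"roll": 0},{"hand": 0,"x": -8.5,"y": 2,"z": -9.5,"roll": 0},{"hand": 0,"x": -7.5,"y": 1.7,"z": -10,"roll": 0},{"hand": 0,"x": -6.5,"y": 1.5,"z": -11,"roll": 0},{"hand": 0,"x": -5.5,"y": 1.2,"z": -11.5,"roll": 0}]'

```text
time: 9.8
position: [0.5306, 0.0042, 0.2003]
tool_rot: [0.354, 3.12, 0.001]
ft_force: [0.0, 0.8, 1.0]
grip_width: -0.0
grip_force: 0.7
```

Request:
send_rows --rows '[{"hand": 0,"x": -4,"y": 1,"z": -12,"roll": 0},{"hand": 0,"x": -3.3,"y": 0.7,"z": -12,"roll": 0},{"hand": 0,"x": 0,"y": 0,"z": 0,"roll": 0}]'

```text
time: 10.1
position: [0.522, 0.0057, 0.1742]
tool_rot: [-0.354, -3.118, 0.002]
ft_force: [-0.8, 0.1, 0.5]
grip_width: 0.007
grip_force: 0.5
```

Contact holds along the arc. Now the final press to the stop.

Request:
send_rows --rows '[{"hand": 0,"x": -2,"y": 0.4,"z": -11,"roll": 0},{"hand": 0,"x": -1,"y": 0,"z": -10,"roll": 0},{"hand": 0,"x": 0,"y": 0,"z": -6,"roll": 0},{"hand": 0,"x": 0,"y": 0,"z": -4,"roll": 0},{"hand": 0,"x": 0,"y": 0,"z": -3,"roll": 0},{"hand": 0,"x": 0,"y": 0,"z": -1,"roll": 0},{"hand": 0,"x": 0,"y": 0,"z": 0,"roll": 0},{"hand": 0,"x": 0,"y": 0,"z": 0,"roll": 0}]'

```text
time: 10.9
position: [0.5207, 0.0058, 0.1428]
tool_rot: [0.355, 3.121, 0.001]
ft_force: [-3.4, 0.5, 12.3]
grip_width: 0.003
grip_force: 5.9
```

Request:
send_rows --rows '[{"hand": 0,"x": 0,"y": 0,"z": -1.5,"roll": 0},{"hand": 0,"x": 0,"y": 0,"z": 0,"roll": 0},{"hand": 0,"x": 0,"y": 0,"z": 0,"roll": 0}]'

```text
time: 11.2
position: [0.5208, 0.0058, 0.1425]
tool_rot: [-0.355, -3.121, -0.002]
ft_force: [-6.7, -0.3, 21.1]
grip_width: 0.005
grip_force: 10.6
```

Request:
send_rows --rows '[{"hand": 0,"x": 0,"y": 0,"z": 30,"roll": 0},{"hand": 0,"x": 0,"y": 0,"z": 45,"roll": 0},{"hand": 0,"x": -15,"y": 3,"z": 45,"roll": 0},{"hand": 0,"x": -25,"y": 5,"z": 40,"roll": 0},{"hand": 0,"x": -20,"y": 5,"z": 0,"roll": 0},{"hand": 0,"x": 0,"y": 0,"z": 0,"roll": 0},{"hand": 0,"x": 0,"y": 0,"z": 0,"roll": 0},{"hand": 0,"x": 0,"y": 0,"z": 0,"roll": 0},{"hand": 0,"x": 0,"y": 0,"z": 0,"roll": 0},{"hand": 0,"x": 0,"y": 0,"z": 0,"roll": 0}]'

```text
time: 12.2
position: [0.4606, 0.0188, 0.299]
tool_rot: [-0.355, -3.12, 0.002]
ft_force: [0.9, 0.2, 0.1]
grip_width: 0.005
grip_force: 0.0
```

Run:
```python
from h import *
a=get_image('scene')[110:280,170:330];b=get_image('side')[170:260,200:310]
cv2.imwrite('pics/g.png',np.hstack([cv2.resize(a,(300,300)),cv2.resize(b,(480,300),interpolation=2)]))
```

```text
(no output)
```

View pics/g.png

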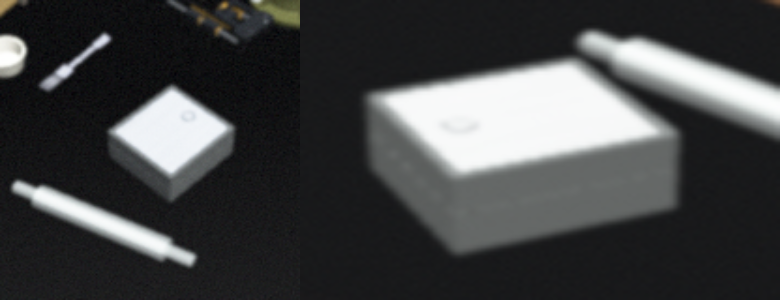

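The cover is shut and flush (mark at about (460,125) in the crop), the rolling pin, fork and ramekin in view look unmoved, and the arm is clear.

```bash
python3 -c "
from bench import *
print(close_job())"
```

```text
the job is handed in; nothing more can be done
None
```

I popped the cover open, pressed the wide switch fully down and pushed the cover shut again, then handed the job in at about 12 s; the last picture shows the cover flush, but the hand-in returned no verdict.

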